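# Clamp a straightedge on a shear bar with the cam lever and hold it for the wear check

## Robot

A 6-joint arm with a two-finger parallel gripper is mounted at the origin on the work surface. World frame = base frame: x ahead of the robot, y to its left, z up, the work surface at z = 0. Lengths are in m, angles in rad, forces in N, time in s.
With the tool pointing down it reaches from about 0.425 to 0.95 m from the base axis. Payload 14.7 kg.
Tool frame: the origin (TCP) lies on the centre line of the jaws, within the pads' length; the fingertips stand 17 mm ahead of it and the grasp point (between the pads) lies 2 mm behind it (finger_overhang is the z of the fingertips in the tool frame, in m); z points along the fingers, y is the line along which they close (so a half turn about z gives the same grasp; the last joint's range is limited). The gripper opens to 85 mm and grips with 20 to 120 N. Pads are 22 mm wide; open, the fingers measure 114 mm over their backs; the gripper's body (76 mm by 85 mm) begins 54 mm behind the grasp point. The pads swing forward as they close: fully open they stand 13 mm farther back than shut.
Start: joints at [-0.047, 0.48, 1.596, -0, 1.065, -0.047], TCP at [0.65, 0, 0.223] pointing down, gripper open.
Joint ranges: [-2.75, 2.75], [-0.82, 2.05], [0.23, 2.67], [-1.56, 4.7], [0.09, 2.69], [-2.92, 2.92]. Speed limits (rad/s): [1.89, 1.89, 2.39, 3.01, 3.01, 3.01].

## Interface

Orientations are given as a unit quaternion [w, x, y, z].
In Python, from station import state, read_camera, camera_params, hand_in, finger_overhang gives the robot as it stands. The module is installed in compiled form; this text tells all that it offers.
- The arm moves only by the shell command python3 -m crank 'ROWS' [OPENING] [FORCE]. ROWS is one flat JSON list of numbers that holds 1 to 20 rows one after another, with no inner brackets; each row has 6 numbers: dx, dy, dz in m, then a rotation vector rx, ry, rz in rad; each row is the pose to reach, as a shift and turn from the pose commanded when the command began, along the tool's axes at that moment; what a row does not reach only later rows make up. A row lasts 1/12 s, in which the tool goes at most 0.0417 m and 0.125 rad, less where a joint would pass 70% of its speed; a pose out of reach is approached as far as the arm can. OPENING is the opening from 0.0 (shut) to 1.0 (fully open), set as the command begins (- or left out keeps the last). The fingers move at their own pace and stop on an object; FORCE is the grip in N (left out, the last holds). Time passes only in rows, so rows that do not move let the fingers close. It prints the time, the measured TCP pose, the force, the opening and the grip force at its end. Input that does not fit is refused with a message, and nothing moves.
- state(): the state, without advancing time (a new reading comes with each control period).
- read_camera(name): name is "scene" or "side" or "wrist"; returns (picture, depth): 400x640x3 uint8, blue, green, red; 400x640 float32, m along the optical axis (not along the pixel's ray), 0 where there is no reading.
- camera_params(name): a dict with "fx", "fy", "cx", "cy" (pixels), "extrinsics" (4x4, takes a point from camera to world coordinates). Camera axes: x right, y down, z forward; pixel columns grow to the right and rows downward; lengths in m; the calibration is good to about 2 mm. A picture is of the moment at which its call begins: read the wrist's pose just before it. camera_params takes no time and is no camera call; for the wrist camera it gives the pose at the moment of the call.
- hand_in(): hands the job in; it is judged then, once.
The state is a dict: "time_s": time; "joints": joint angles; "qvel": joint speeds; "tau": joint torques, N m; "position": TCP position; "orientation": TCP orientation; "wrist_force": force on the tool from outside, world axes, zero at the start; "wrist_torque": the same for the moment, N m; "width": opening from 0.0 (shut) to 1.0 (fully open); "gripper_force": force on a finger pad.
Only numpy, scipy, OpenCV 4.12 (cv2) and the standard library are available. Lean on these libraries where they do the work, as an engineer would, in place of code of your own. Each camera call takes 0.05 s, during which the arm holds its last target. There are 200 camera calls.

## Task

A used shear bar is screwed down on the blue checking jig: lay the steel straightedge flat on the jig's bed, centred along the bar and flush against the bar's near edge, with its end under the raised clamp foot. Then swing the cam lever up to its highest lift, so that the foot clamps the straightedge, and finish while still holding the lever there: it springs back if let go, and the wear gap is read while you hold. Leave the other parts on the bench where they are.

Things in the scene. Friction and masses are not known exactly. Their poses are not given: they have to be found in the camera images.
- jig: Fixed checking jig with a blue bed: x -85 to 75, y -115 to 200 mm, top face 16 mm above the bench. Origin: on the bench, straight below the middle of the shear bar's near edge. x: across the bar, away from the robot; y: along the bar towards the clamp; z up. The dark shear bar, 60 x 200 x 10 mm, is screwed on the bed at x 0 to 60, y -100 to 100 mm, its top 26 mm above the bench.
- bar_edge (a point): Middle of the bar's near edge, where that face (upright, facing the robot) meets the bed: jig x = 0, y = 0, z = 16 mm. The straightedge goes on the robot's side of it.
- strap: Strap of the clamp: a dark steel see-saw bar 18 mm wide, 100 mm long, in the plane jig x = -15 mm, spanning y 74 to 174, its underside at least 45 and its top at most 85 mm above the bench. Origin: its pivot, at jig y = 128, z = 66 mm. The cam lifts its heel (y = 160 to 170) and its nose then presses the foot down.
- straightedge: Loose steel straightedge 210 x 40 x 6 mm, red grip rail (80 x 10 mm, top 30 mm above the underside) along its middle; 0.3 to 0.55 kg. Same either way round. Origin: centre of the underside; x along its length, z up. Starts on the bench right of the jig, x roughly along the robot's x. Laid flush, its origin is at jig x = -20, y = 0, z = 16 mm, its x axis parallel to the jig's y.
- clamp_foot: Sprung rubber foot, 16 mm across, under the strap's nose, at jig x = -15, y = 82 mm. Origin: centre of its underside. With the lever down it hangs 11 to 14 mm above the bed: set the straightedge flat on the bed about 35 mm short of the bar, clear of strap and foot, then slide it under and against the bar. At the highest lift it presses the straightedge with about 12 N.
- cam (a joint): Angle of the cam lever (rad) about the jig's x axis. 0: the lever points level along jig +y, away from the bar; 1.571: straight up, the cam's highest lift; beyond that the lift falls again, stop at 2.2. Starts at 0.1 to 0.3. Return spring and friction: up to about 8 N at the knob raises it; let go, it falls back.
- cam_pivot (a point): Centre of the lever's hub on the cam's axis, at jig x = -43, y = 160, z = 36 mm. The lever swings about it in the plane x = -43 mm.
- lever_knob (a point): Centre of the black ball knob, 30 mm across, at the lever's end, 105 mm from the pivot. It can be pinched from above with the fingers on its two sides along jig x, and turns between the pads as the lever swings.
- handle: The lever itself: steel rod 10 mm thick from the hub to the black ball knob. Origin on the cam's axis, at jig x = -15, y = 160, z = 36 mm; y along the rod to the knob.
- bearing: Ball bearing 62 mm across, 16 mm high; bystander. Origin: centre of its underside.
- hitch_pin: Yellow zinc hitch pin about 120 mm long, 28 mm high, lying; bystander. Origin: on the bench below its middle.
- carton: Small parts carton 60 x 80 x 45 mm with a yellow band; bystander. Origin: centre of its underside.
- feelers: Folded feeler gauge set 90 x 14 x 12 mm; bystander. Origin: centre of its underside.
Things that resemble listed ones, but are neither listed nor needed, are in the scene too. Several things look just like the straightedge: the one meant starts farthest to the robot's right.

How it is judged:
On the way, in this order (a step that is already met when the one before it is completed fails the run):
1. the straightedge lies flat on the bed, flush against the bar's near edge, with the clamp still open (x of straightedge in the frame of jig between -0.022 and -0.017 m and y of straightedge in the frame of jig between -0.015 and 0.015 m and z of straightedge in the frame of jig between 0.014 and 0.018 m and angle between straightedge's own z axis and vertical below 0.03 rad and angle between the x axis of straightedge and the y axis of jig, either way round below 0.015 rad and value of joint cam below 0.9 rad and contact force between clamp_foot and straightedge below 2 N), for 0.2 s.
2. the lever is at the cam's highest lift and the foot clamps the straightedge (x of straightedge in the frame of jig between -0.022 and -0.017 m and y of straightedge in the frame of jig between -0.015 and 0.015 m and z of straightedge in the frame of jig between 0.014 and 0.018 m and angle between straightedge's own z axis and vertical below 0.03 rad and angle between the x axis of straightedge and the y axis of jig, either way round below 0.015 rad and value of joint cam between 1.43 and 1.71 rad and contact force between clamp_foot and straightedge above 8 N), for 0.2 s.
At the end, for the whole second after the job is handed in: Straightedge flat on the bed, flush on the bar's edge (gap under 2 mm, parallel within 0.015 rad), centred within 15 mm; lever still, within 0.14 rad of highest lift (1.571); foot pressing the straightedge with over 8 N; fingers bearing on the lever with over 1 N, not touching the straightedge (all of step 2 and contact force between the fingers and handle above 1 N and contact force between the fingers and straightedge below 0.3 N and velocity of joint cam between -0.1 and 0.1 rad/s and linear speed of straightedge below 0.01 m/s); the arm keeps its last pose, push and grip.
It fails at once if a bystander part is pushed more than 20 mm (distance of any of bearing, hitch_pin, carton, feelers from where it was at the start of the episode above 0.02 m).
It also fails if it takes over 64 s, if anything falls off the work surface, if the arm or the gripper's body presses on something with over 40 N, if the wrist force passes 120 N, or if a joint passes its speed limit or range.

## Working session

There is one attempt and no reset: what is moved stays moved. The work goes in short steps, Python scripts to look and compute and a shell command to move; the robot and the scene stay as the last step left them, time stands still between calls to the robot, and variables do not carry over. Pictures are saved under pics/ and viewed, at most 10 in all, crops included, and the job is handed in when it is done.

```bash
mkdir -p pics
cat > h.py <<'E'
import numpy as np, cv2
from station import *
def snap(n):
    p=camera_params(n); im,d=read_camera(n); return im,d,p
def pts(d,p):
    v,u=np.mgrid[0:d.shape[0],0:d.shape[1]]
    c=np.stack([(u-p['cx'])/p['fx']*d,(v-p['cy'])/p['fy']*d,d],-1)
    E=np.array(p['extrinsics']); return c@E[:3,:3].T+E[:3,3]
E
python3 - <<'E'
from h import *
print(state()['time_s'],finger_overhang if not callable(finger_overhang) else finger_overhang())
ims=[]
for n in ('scene','side'):
    im,d,p=snap(n); np.savez(n+'.npz',im=im,d=d,E=p['extrinsics'],k=[p[x] for x in('fx','fy','cx','cy')])
    cv2.imwrite(f'pics/{n}0.png',im); print(n,np.round(p['extrinsics'],2).tolist(),p['fx'])
E
```

```text
0.0 0.017
scene [[-0.32, 0.69, -0.65, 1.05], [0.95, 0.22, -0.23, 0.15], [-0.02, -0.69, -0.72, 0.66], [0.0, 0.0, 0.0, 1.0]] 378.57184341083405
side [[-0.98, -0.13, 0.12, 0.44], [-0.18, 0.72, -0.67, 0.6], [0.0, -0.68, -0.73, 0.77], [0.0, 0.0, 0.0, 1.0]] 407.7995663225159
```

View pics/scene0.png

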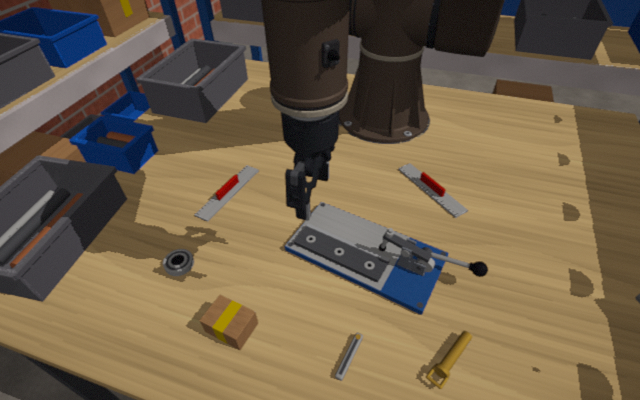

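View pics/side0.png

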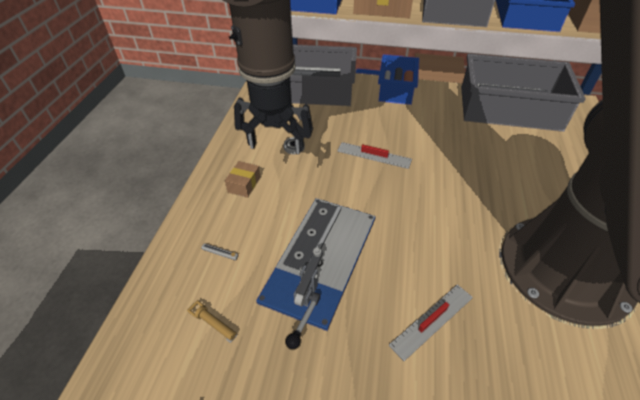

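Scene picture: the two straightedge lookalikes are A at (228,190) and B at (432,188). The jig is at about (370,255), its knob at (480,268), the bearing at (178,263), the carton at (230,320), the feelers at (348,355) and the hitch pin at (450,358). In the side picture A is at (375,153), B at (430,320) and the knob at (293,340). World y grows to the right in the scene picture, so the rightmost one for the robot is A, at scene (228,190).

Run:
```python
from h import *
for n in ('scene','side'):
    z=np.load(n+'.npz'); im=z['im']; d=z['d']; k=z['k']
    P=pts(d,dict(fx=k[0],fy=k[1],cx=k[2],cy=k[3],extrinsics=z['E']))
    ok=d>0; b,g,r=[im[...,i].astype(int) for i in range(3)]
    red=ok&(r>110)&(g<70)&(b<70)&(P[...,2]<.06)&(abs(P[...,1])<.5)&(P[...,0]>.3)
    N,L,S,C=cv2.connectedComponentsWithStats(red.astype(np.uint8))
    for i in range(1,N):
        if S[i,4]<40: continue
        q=P[L==i]; t=q[q[:,2]>np.percentile(q[:,2],60)]
        c=t[:,:2].mean(0)
        near=ok&(np.linalg.norm(P[...,:2]-c,axis=-1)<.13)&(abs(P[...,2]-.006)<.0035)&(abs(r-b)<25)&(r>60)
        m=cv2.minAreaRect(P[near][:,:2].astype(np.float32)*1000)
        print(n,'red',C[i].round(),S[i,4],'top',np.percentile(q[:,2],95).round(4),'mid',c.round(4),'rail',[np.round(x,1) for x in cv2.minAreaRect((t[:,:2]*1000).astype(np.float32))],'plate',near.sum(),np.round(P[near].mean(0),4),[np.round(x,1) for x in m])
    reg=ok&(P[...,0]>.45)&(P[...,0]<.95)&(P[...,1]>-.2)&(P[...,1]<.35)
    bed=reg&(abs(P[...,2]-.016)<.004)&((b>r+40)|(abs(r-b)<25))
    bed=cv2.morphologyEx(bed.astype(np.uint8),cv2.MORPH_OPEN,np.ones((3,3)))
    N,L,S,C=cv2.connectedComponentsWithStats(bed); 
    big=[i for i in range(1,N) if S[i,4]>150]; print([(C[i].round(),S[i,4]) for i in big])
    for i in big: print([np.round(x,1) for x in cv2.minAreaRect((P[L==i][:,:2]*1000).astype(np.float32))],P[L==i][:,2].mean().round(4))
    bar=reg&(abs(P[...,2]-.026)<.003)&(r<110)&(abs(r-b)<20)
    bar=cv2.morphologyEx(bar.astype(np.uint8),cv2.MORPH_OPEN,np.ones((3,3)))
    N,L,S,C=cv2.connectedComponentsWithStats(bar)
    for i in range(1,N):
        if S[i,4]>150: print('bar',C[i].round(),S[i,4],[np.round(x,1) for x in cv2.minAreaRect((P[L==i][:,:2]*1000).astype(np.float32))],P[L==i][:,2].mean().round(4))
    s=[(480,268),(293,340)][n=='side']
    kn=P[s[1]-3:s[1]+4,s[0]-3:s[0]+4].reshape(-1,3); print('knob',np.median(kn,0).round(4), im[s[1],s[0]])
    z0=ok&(b<200)&reg; print('bench z',np.median(P[reg][:,2]).round(4))
z=np.load('scene.npz');a=z['im'];c=np.hstack([cv2.resize(a[150:230,180:280],(400,320),interpolation=2),cv2.resize(a[200:300,270:370+0],(320,320),interpolation=2)])
z=np.load('side.npz');b=z['im']; c=cv2.resize(a[160:225,190:265],(375,325)); e=cv2.resize(b[190:360,240:390],(375,425),interpolation=2)
o=np.zeros((425,760,3),np.uint8);o[:325,:375]=c;o[:,380:755]=e;cv2.imwrite('pics/c1.png',o)
```

```text
scene red [227. 187.] 217 top 0.0308 mid [ 0.4641 -0.2998] rail [array([ 462.7, -300. ]), array([ 7.9, 77.7]), np.float64(79.7)] plate 681 [ 0.4758 -0.2996  0.0059] [array([ 461.7, -300.4]), array([ 41.2, 209.8]), np.float64(79.7)]
scene red [440. 188.] 41 top 0.0322 mid [0.3116 0.2017] rail [array([310.8, 200.3]), array([35.9,  6.4]), np.float64(49.8)] plate 742 [0.307  0.1914 0.0061] [array([296.8, 185.3]), array([210. ,  42.4]), np.float64(49.8)]
[(array([372., 256.]), np.int32(4710))]
[array([546. ,  76.1]), array([314.8, 160.2]), np.float64(77.4)] 0.0164
bar [342. 253.] 1771 [array([575.9,  26.1]), array([200.1,  60.8]), np.float64(80.2)] 0.0261
knob [0.5628 0.2987 0.065 ] [17 14 16]
bench z 0.0011
side red [374. 151.] 178 top 0.0312 mid [ 0.4615 -0.2968] rail [array([ 461.9, -297.6]), array([12.3, 74.1]), np.float64(81.8)] plate 557 [ 0.4583 -0.2946  0.0059] [array([ 461.8, -297.9]), array([ 43.9, 208.6]), np.float64(79.7)]
side red [426. 323.] 107 top 0.0317 mid [0.3095 0.2052] rail [array([308.9, 204.4]), array([35.5,  9.1]), np.float64(52.5)] plate 1610 [0.3001 0.1945 0.0059] [array([295. , 187.2]), array([210.3,  40.4]), np.float64(50.1)]
[(array([338., 261.]), np.int32(3457)), (array([284., 285.]), np.int32(1631))]
[array([507.9,  85.3]), array([317.9,  86.6]), np.float64(78.9)] 0.0164
[array([617.4, 123.5]), array([ 91.1, 245.1]), np.float64(13.4)] 0.0162
bar [311. 235.] 1241 [array([570.5,  28.7]), array([201.4,  60.6]), np.float64(78.0)] 0.0261
knob [0.5514 0.3054 0.0667] [32 31 31]
bench z 0.0012
```

View pics/c1.png

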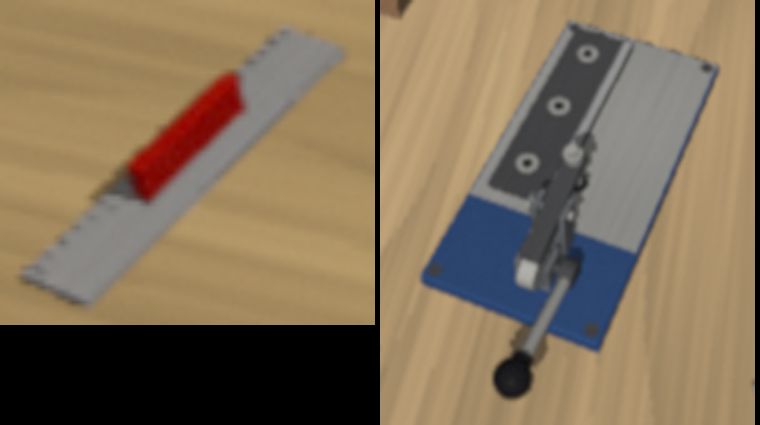

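The crop on the left shows A whole, plate with its red rail. On the right are the bar, the clamp and the knob (crop 510,378). The measured sizes (plate 41x210, bar 60x200, bed 160x315, heights 6/26/16 mm) match the ones given.

```bash
cat >> h.py <<'E'
from scipy.spatial.transform import Rotation as R
def cur(): 
    s=state(); q=s['orientation']; return np.array(s['position']),R.from_quat([q[1],q[2],q[3],q[0]])
def go(xyz,ydeg,p=None,r=None):
    """shift/rotvec in tool axes to reach xyz, tool down, closing line at ydeg (nearest half turn)"""
    if p is None: p,r=cur()
    best=None
    for a in (ydeg,ydeg+180):
        y=np.array([np.cos(np.radians(a)),np.sin(np.radians(a)),0]); z=np.array([0,0,-1.]); t=R.from_matrix(np.c_[np.cross(y,z),y,z])
        v=(r.inv()*t).as_rotvec()
        print('shift',r.inv().apply(np.array(xyz)-p).round(4),'rotvec',v.round(4),'deg',np.degrees(np.linalg.norm(v)).round(1))
E
python3 - <<'E'
from h import *
p,r=cur(); print(p,r.as_matrix().round(3).tolist(),state()['joints'],state()['width'])
go([.4618,-.299,.13],79.7); go([.4618,-.299,.029],79.7)
E
```

```text
[6.49605613e-01 3.07160229e-05 2.22821647e-01] [[0.0, 1.0, -0.001], [1.0, -0.0, 0.0], [0.0, -0.001, -1.0]] [-4.66191695e-02  4.80767839e-01  1.59685312e+00  1.14079141e-05
  1.06507393e+00 -4.65985920e-02] 0.9972091336558864
shift [-0.299  -0.1877  0.093 ] rotvec [-9.0000e-04 -8.0000e-04 -1.3911e+00] deg 79.7
shift [-0.299  -0.1877  0.093 ] rotvec [-9.0000e-04  9.0000e-04  1.7505e+00] deg 100.3
shift [-0.299  -0.1876  0.194 ] rotvec [-9.0000e-04 -8.0000e-04 -1.3911e+00] deg 79.7
shift [-0.299  -0.1876  0.194 ] rotvec [-9.0000e-04  9.0000e-04  1.7505e+00] deg 100.3
```

```bash
python3 -m crank '[-0.299,-0.188,0.093,0,0,-1.391,-0.299,-0.188,0.093,0,0,-1.391,-0.299,-0.188,0.093,0,0,-1.391,-0.299,-0.188,0.093,0,0,-1.391,-0.299,-0.188,0.093,0,0,-1.391,-0.299,-0.188,0.093,0,0,-1.391,-0.299,-0.188,0.093,0,0,-1.391,-0.299,-0.188,0.093,0,0,-1.391,-0.299,-0.188,0.093,0,0,-1.391,-0.299,-0.188,0.093,0,0,-1.391,-0.299,-0.188,0.093,0,0,-1.391,-0.299,-0.188,0.093,0,0,-1.391,-0.299,-0.188,0.093,0,0,-1.391,-0.299,-0.188,0.093,0,0,-1.391,-0.299,-0.188,0.093,0,0,-1.391,-0.299,-0.188,0.093,0,0,-1.391]' 1.0 60
python3 - <<'E'
from h import *
im,d,p=snap('wrist'); cv2.imwrite('pics/w1.png',im); P=pts(d,p)
b,g,r=[im[...,i].astype(int) for i in range(3)]
red=(d>0)&(r>110)&(g<70)&(b<70)
if red.sum()>50:
    q=P[red]; q=q[abs(q[:,2]-.03)<.004]; print(len(q),[np.round(x,1) for x in cv2.minAreaRect((q[:,:2]*1000).astype(np.float32))],np.median(q[:,2]))
go([.4618,-.299,.029],79.7); print(state()['joints'])
E
```

```text
time_s: 1.43
position: [0.4622, -0.2987, 0.1304]
orientation: [0.0, 0.091, 0.996, -0.0]
wrist_force: [-0.3, 0.8, -1.2]
width: 0.999
gripper_force: 0.0
847 [array([ 460.6, -301.6]), array([ 8.3, 78.1]), np.float64(79.7)] 0.03126924772839157
shift [ 0.0003 -0.0004  0.1014] rotvec [-0.      0.     -0.0016] deg 0.1
shift [ 0.0003 -0.0004  0.1014] rotvec [0.00e+00 1.00e-04 3.14e+00] deg 179.9
[-6.28822162e-01  4.58393244e-01  1.91614547e+00 -3.36835505e-05
  7.67019323e-01 -2.01822137e+00]
```

View pics/w1.png

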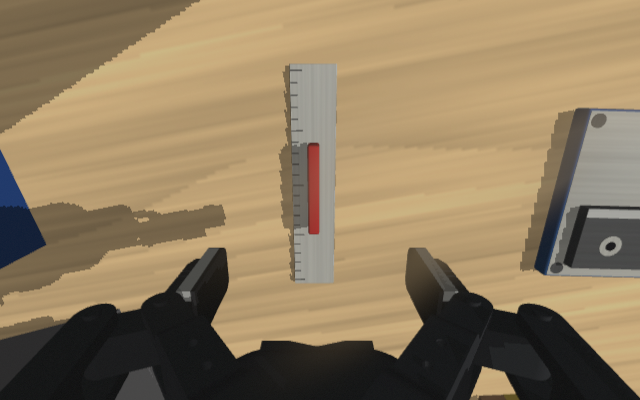

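The wrist view shows the rail at (313,188), running up the picture and centred between the open pads. It agrees with the other views to 3 mm. Next I descend and grip.

```bash
python3 -m crank '[0,-0.002,0.04,0,0,0,0,-0.002,0.075,0,0,0,0,-0.002,0.095,0,0,0,0,-0.002,0.1015,0,0,0,0,-0.002,0.1015,0,0,0,0,-0.002,0.1015,0,0,0]'
python3 -m crank '[0,0,0,0,0,0,0,0,0,0,0,0,0,0,0,0,0,0,0,0,0,0,0,0,0,0,0,0,0,0,0,0,0,0,0,0,0,0,0,0,0,0,0,0,0,0,0,0,0,0,0,0,0,0,0,0,0,0,0,0]' 0 60
python3 -m crank '[0,0,-0.03,0,0,0,0,0,-0.06,0,0,0,0,0,-0.09,0,0,0,0,0,-0.11,0,0,0,0,0,-0.11,0,0,0]'
python3 - <<'E'
from h import *
print(state()['joints'],state()['gripper_force']); go([.4897,.0435,.14],-11)
# straightedge as held: any wrist depth
im,d,p=snap('wrist'); P=pts(d,p); b,g,r=[im[...,i].astype(int) for i in range(3)]
red=(d>0)&(r>110)&(g<70)&(b<70); t,_=cur(); q=P[red]; zt=np.percentile(q[:,2],90); q=q[abs(q[:,2]-zt)<.004]
print('tcp',t,'rail',zt,[np.round(x,1) for x in cv2.minAreaRect((q[:,:2]*1000).astype(np.float32))])
m=(d>0)&(P[...,2]>t[2]-.04)&(P[...,2]<t[2]-.012)&(abs(r-b)<30)&(np.linalg.norm(P[...,:2]-t[:2],axis=-1)<.14)
print(m.sum(),P[m][:,2].mean(),[np.round(x,1) for x in cv2.minAreaRect((P[m][:,:2]*1000).astype(np.float32))])
cv2.imwrite('pics/w2.png',im)
E
```

```text
time_s: 1.98
position: [0.462, -0.3011, 0.0295]
orientation: [0.0, 0.09, 0.996, -0.0]
wrist_force: [0.2, -0.1, 0.4]
width: 1.001
gripper_force: 0.0
time_s: 2.82
position: [0.4616, -0.3009, 0.0288]
orientation: [-0.0, 0.09, 0.996, 0.0]
wrist_force: [0.8, -0.5, 0.1]
width: -0.001
gripper_force: 0.0
time_s: 3.23
position: [0.4635, -0.3023, 0.1429]
orientation: [0.003, 0.09, 0.996, -0.002]
wrist_force: [0.3, -0.3, 0.8]
width: 0.001
gripper_force: 0.0
[-6.32665875e-01  4.42007855e-01  1.90414221e+00  2.46492144e-05
  7.89496123e-01 -2.02372521e+00] 0.0
shift [0.0361 0.3449 0.0018] rotvec [0.0022 0.0062 1.583 ] deg 90.7
shift [0.0361 0.3449 0.0018] rotvec [-0.0062  0.0022 -1.5586] deg 89.3
tcp [ 0.46276063 -0.30175773  0.14096613] rail 0.03216695532336933 [array([ 460.9, -301.6]), array([ 8.4, 78.3]), np.float64(80.0)]
0 nan [array([0., 0.]), array([0., 0.]), np.float64(0.0)]<stdin>:8: RuntimeWarning: Mean of empty slice.
  ret = ret.dtype.type(ret / rcount)
```

View pics/w2.png

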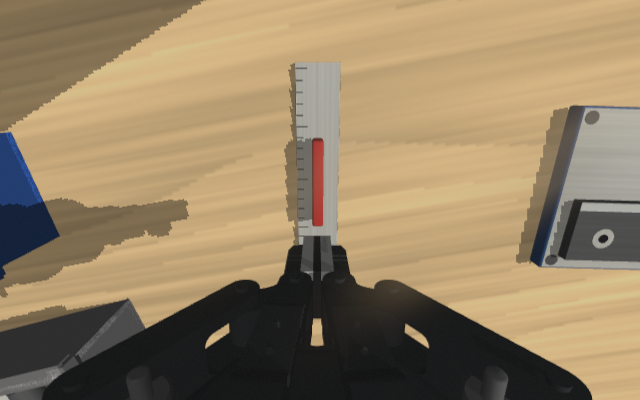

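In this wrist picture the fingers are shut at (317,255), and the rail is still on the bench at (318,180). The grasp closed on nothing, so I check where the fingertips really are.

```bash
python3 -m crank '[0,0,0.108,0,0,0,0,0,0.108,0,0,0,0,0,0.108,0,0,0,0,0,0.108,0,0,0,0,0,0.108,0,0,0]' 1.0
python3 - <<'E'
from h import *
s=state();print(s['time_s'],s['position'],s['width'],s['wrist_force'])
o=[]
for n,(u,v) in dict(scene=(228,180),side=(375,145)).items():
    im,d,p=snap(n); np.savez(n+'1.npz',im=im,d=d,E=p['extrinsics'],k=[p[x] for x in('fx','fy','cx','cy')])
    o.append(cv2.resize(im[v-75:v+75,u-95:u+95],(390,308),interpolation=2))
cv2.imwrite('pics/c2.png',np.hstack(o))
E
```

```text
time_s: 3.7
position: [0.4604, -0.3, 0.0295]
orientation: [-0.002, 0.09, 0.996, 0.001]
wrist_force: [0.8, -0.5, 1.2]
width: 0.708
gripper_force: 0.0
3.7 [ 0.46036635 -0.30003567  0.02947916] 0.7081109782075649 [ 0.83276882 -0.48117715  1.1511548 ]
```

View pics/c2.png

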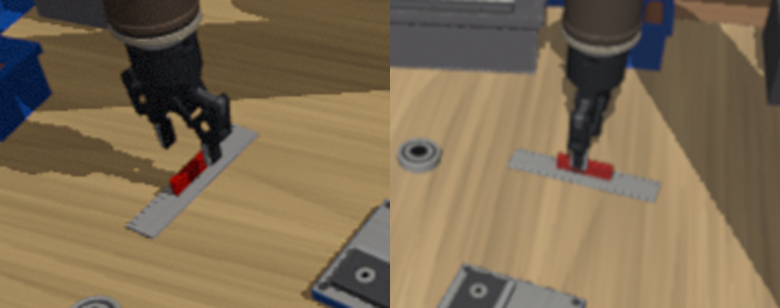

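Run:
```python
from h import *
t,r=cur()
for n in ('scene','side'):
    z=np.load(n+'1.npz'); im=z['im']; d=z['d']; k=z['k']
    P=pts(d,dict(fx=k[0],fy=k[1],cx=k[2],cy=k[3],extrinsics=z['E']))
    m=(d>0)&(im.max(-1)<75)&(P[...,2]>.008)&(P[...,2]<.09)&(np.linalg.norm(P[...,:2]-t[:2],axis=-1)<.09)
    q=P[m]; L=r.inv().apply(q-t)
    for a,b in ((0.01,.02),(0,.01),(-.01,0),(-.02,-.01),(-.03,-.02),(-.06,-.03)):
        w=L[(L[:,2]>a)&(L[:,2]<b)]
        if len(w): print(n,'tool z',a,len(w),'x',np.percentile(w[:,0],[5,50,95]).round(3),'y',np.percentile(w[:,1],[5,50,95]).round(3))
z=np.load('scene1.npz');
```

```text
scene tool z 0.01 19 x [-0.016 -0.005  0.004] y [0.    0.004 0.005]
scene tool z 0 7 x [-0.008 -0.001  0.003] y [0.003 0.004 0.005]
scene tool z -0.01 1 x [0.004 0.004 0.004] y [-0.032 -0.032 -0.032]
scene tool z -0.02 23 x [-0.007  0.002  0.01 ] y [-0.032 -0.03   0.038]
scene tool z -0.03 44 x [-0.009 -0.001  0.01 ] y [-0.032  0.003  0.044]
scene tool z -0.06 137 x [-0.01  -0.004  0.009] y [-0.035 -0.03   0.044]
side tool z -0.02 8 x [-0.003  0.003  0.007] y [-0.034 -0.031  0.044]
side tool z -0.03 17 x [-0.004  0.003  0.009] y [-0.032  0.047  0.049]
side tool z -0.06 40 x [-0.005  0.003  0.012] y [-0.036  0.047  0.051]
```

```bash
cat > tip.py <<'E'
from h import *
t,r=cur(); s=state(); print('t',s['time_s'],'tcp',t.round(4),'w',round(s['width'],3),s['wrist_force'])
im,d,p=snap('wrist'); P=pts(d,p); L=r.inv().apply((P-t).reshape(-1,3)).reshape(P.shape)
m=(d>0)&(P[...,2]>.036)&(abs(L[...,0])<.03)&(abs(L[...,1])<.07)&(L[...,2]>-.08)
print(m.sum(),'max tool z of fingers',np.percentile(L[m][:,2],[50,90,97,99.5]).round(4))
for sg in (-1,1):
    q=L[m&(L[...,1]*sg>0)]; 
    if len(q)>9: w=q[q[:,2]>np.percentile(q[:,2],90)]; print('tip',w.mean(0).round(4),np.percentile(q,[2,98],axis=0).round(3).tolist())
E
python3 -m crank '[0,0,-0.04,0,0,0,0,0,-0.07,0,0,0,0,0,-0.07,0,0,0,0,0,-0.07,0,0,0,0,0,-0.07,0,0,0]'; python3 tip.py
python3 -m crank '[0,0,0,0,0,0,0,0,0,0,0,0,0,0,0,0,0,0,0,0,0,0,0,0,0,0,0,0,0,0,0,0,0,0,0,0,0,0,0,0,0,0,0,0,0,0,0,0,0,0,0,0,0,0,0,0,0,0,0,0]' 0; python3 tip.py
```

```text
time_s: 4.22
position: [0.4622, -0.3013, 0.1024]
orientation: [0.001, 0.09, 0.996, -0.001]
wrist_force: [0.1, 0.4, -0.2]
width: 0.997
gripper_force: 0.0
t 4.2167 tcp [ 0.4622 -0.3013  0.1024] w 0.997 [ 0.09703402  0.35012959 -0.182673  ]
17101 max tool z of fingers [-0.0731 -0.039  -0.0295 -0.0242]
tip [ 0.0033 -0.0452 -0.032 ] [[-0.01, -0.069, -0.08], [0.013, -0.042, -0.028]]
tip [ 0.0033  0.0444 -0.0322] [[-0.01, 0.041, -0.08], [0.013, 0.068, -0.028]]
time_s: 5.1
position: [0.4616, -0.3009, 0.1009]
orientation: [-0.0, 0.09, 0.996, -0.0]
wrist_force: [0.7, -0.4, 0.0]
width: -0.001
gripper_force: 0.0
t 5.1 tcp [ 0.4616 -0.3009  0.1009] w -0.001 [ 0.67167432 -0.44677166  0.01189058]
16810 max tool z of fingers [-0.066  -0.0435 -0.0247 -0.0163]
tip [ 0.0089 -0.0067 -0.0293] [[-0.008, -0.044, -0.08], [0.017, -0.001, -0.021]]
tip [ 0.0089  0.0061 -0.0299] [[-0.008, 0.001, -0.08], [0.017, 0.043, -0.022]]
```

The fingertips measure about 17 mm behind the reported TCP, where the text puts them 17 mm ahead of it. I cross-check in the fixed cameras before relying on that.

Run:
```python
from h import *
t,r=cur()
for n in ('scene','side'):
    im,d,p=snap(n); P=pts(d,p); L=r.inv().apply((P-t).reshape(-1,3)).reshape(P.shape)
    m=((d>0)&(P[...,2]>.05)&(np.hypot(L[...,0],L[...,1])<.05)&(L[...,2]>-.12)).astype(np.uint8)
    N,lab,S,C=cv2.connectedComponentsWithStats(m); i=1+np.argmax(S[1:,4]); q=L[lab==i]; w=q[np.argsort(-q[:,2])[:12]]
    print(n,len(q),'tip tool',w.mean(0).round(4),'max',w[0].round(4))
```

```text
scene 947 tip tool [-0.0063  0.0025 -0.0108] max [-0.0045  0.0052 -0.0081]
side 355 tip tool [ 0.0014  0.0081 -0.0123] max [ 0.0009  0.0065 -0.008 ]
```

Both fixed cameras put the tips 8 to 12 mm behind the TCP, so they agree with the wrist on the sign. I go with the measurement and lower to TCP z of about 0.002, which puts the shut tips at 10 to 18 mm, above the 6 mm plate.

```bash
python3 -m crank '[0,0,0.0,0,0,0,0,0,0,0,0,0,0,0,0,0,0,0,0,0,0,0,0,0,0,0,0,0,0,0,0,0,0.03,0,0,0,0,0,0.06,0,0,0,0,0,0.08,0,0,0,0,0,0.09,0,0,0,0,0,0.099,0,0,0,0,0,0.099,0,0,0,0,0,0.099,0,0,0]' 1.0 60
python3 -m crank '[0,0,0,0,0,0,0,0,0,0,0,0,0,0,0,0,0,0,0,0,0,0,0,0,0,0,0,0,0,0,0,0,0,0,0,0,0,0,0,0,0,0,0,0,0,0,0,0,0,0,0,0,0,0,0,0,0,0,0,0]' 0 60
```

```text
time_s: 6.25
position: [0.4619, -0.3011, 0.0023]
orientation: [0.0, 0.09, 0.996, -0.0]
wrist_force: [0.5, 0.1, 0.1]
width: 1.001
gripper_force: 0.0
time_s: 7.08
position: [0.4618, -0.301, 0.0023]
orientation: [0.0, 0.09, 0.996, -0.0]
wrist_force: [-1.4, 1.4, 8.1]
width: 0.103
gripper_force: 59.6
```

The grip holds: width 0.103 is about 9 mm, at 60 N. I lift, and refine the jig frame from the first pictures meanwhile.

```bash
python3 -m crank '[0,0,-0.03,0,0,0,0,0,-0.06,0,0,0,0,0,-0.09,0,0,0,0,0,-0.12,0,0,0,0,0,-0.12,0,0,0,0,0,-0.12,0,0,0]'
python3 - <<'E'
from h import *
def edge(P,m,sgn,a,ax,lo,hi):
    "fit line to extreme points (jig x side sgn) in bins along jig y"
    X=np.array([np.cos(a),np.sin(a)]);Y=np.array([-X[1],X[0]])
    q=P[m][:,:2]-O; 
    u,v=(q@X,q@Y) if ax=='x' else (q@Y,q@X)
    o=[]
    for s in np.arange(lo,hi,.006):
        w=u[(v>=s)&(v<s+.006)]
        if len(w)>4: o.append((s+.003,np.percentile(w*sgn,97)*sgn))
    o=np.array(o); c=np.polyfit(o[:,0],o[:,1],1)
    for _ in range(3):
        k=abs(np.polyval(c,o[:,0])-o[:,1])<.002; c=np.polyfit(o[k,0],o[k,1],1)
    return c,k.sum()
O=np.array([.5436,.033]); a=np.radians(-11)
for n in ('scene','side'):
    z=np.load(n+'.npz'); im=z['im']; d=z['d']; k=z['k']
    P=pts(d,dict(fx=k[0],fy=k[1],cx=k[2],cy=k[3],extrinsics=z['E']))
    b,g,r=[im[...,i].astype(int) for i in range(3)]
    ok=(d>0)&(abs(P[...,0]-.56)<.2)&(abs(P[...,1]-.08)<.25)
    bar=ok&(abs(P[...,2]-.0262)<.0035)&(r<110)&(abs(r-b)<20)
    bed=ok&(P[...,2]>.009)&((b>r+30)|(abs(r-b)<25))
    for nm,m,s,ax,lo,hi in (('bar near x=0',bar,-1,'x',-.09,.06),('bar far 60',bar,1,'x',-.09,.09),('bed near -85',bed,-1,'x',-.1,.19),('bed far 75',bed,1,'x',-.1,.18),('bar y-100',bar,-1,'y',.005,.055),('bed y-115',bed,-1,'y',-.07,.06),('bed y200',bed,1,'y',-.02,.06)):
        c,kk=edge(P,m,s,a,ax,lo,hi); print(n,nm,'slope deg',np.degrees(c[0]).round(2),'off mm',(c[1]*1000).round(2),kk)
E
```

```text
time_s: 7.58
position: [0.4624, -0.3015, 0.1233]
orientation: [0.001, 0.09, 0.996, -0.001]
wrist_force: [-0.4, 1.1, -3.7]
width: 0.102
gripper_force: 59.6
scene bar near x=0 slope deg 0.29 off mm 7.59 18
scene bar far 60 slope deg 1.03 off mm 57.6 30
scene bed near -85 slope deg 55.49 off mm -34.44 7<stdin>:13: RankWarning: Polyfit may be poorly conditioned
Traceback (most recent call last):
TypeError: expected non-empty vector for x
```

```bash
python3 -m crank '[0.035,0.344,0,0,0,1.583,0.035,0.344,0,0,0,1.583,0.035,0.344,0,0,0,1.583,0.035,0.344,0,0,0,1.583,0.035,0.344,0,0,0,1.583,0.035,0.344,0,0,0,1.583,0.035,0.344,0,0,0,1.583,0.035,0.344,0,0,0,1.583,0.035,0.344,0,0,0,1.583,0.035,0.344,0,0,0,1.583,0.035,0.344,0,0,0,1.583,0.035,0.344,0,0,0,1.583,0.035,0.344,0,0,0,1.583,0.035,0.344,0,0,0,1.583,0.035,0.344,0,0,0,1.583,0.035,0.344,0,0,0,1.583,0.035,0.344,0,0,0,1.583]'
python3 - <<'E'
from h import *
p=camera_params('wrist'); t,r=cur(); im,d=read_camera('wrist'); np.savez('w3.npz',im=im,d=d,E=p['extrinsics'],k=[p[x] for x in('fx','fy','cx','cy')],t=t,m=r.as_matrix()); cv2.imwrite('pics/w3.png',im)
print(state()['joints'],np.round(p['extrinsics'],3).tolist(),p['fx'])
E
```

```text
time_s: 9.0
position: [0.4882, 0.0437, 0.1211]
orientation: [-0.0, 0.77, 0.638, -0.001]
wrist_force: [0.1, 0.6, -3.7]
width: 0.099
gripper_force: 59.8
[ 2.74021392e-02  4.03400034e-01  2.05539862e+00 -1.59006416e-05
  6.83773468e-01  2.15967219e-01] [[0.982, -0.178, -0.055, 0.502], [-0.186, -0.941, -0.283, 0.116], [-0.001, 0.288, -0.957, 0.273], [0.0, 0.0, 0.0, 1.0]] 304.2135117018294
```

View pics/w3.png

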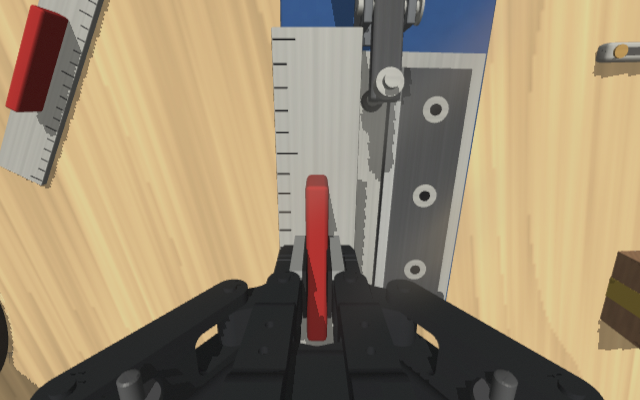

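In the wrist view the held plate runs from (272,28) to (362,235). The bar's far edge runs from (472,70) to about (447,295), and its near edge from about (400,70) to (380,290). The clamp nose is at (388,82). I cast rays on these edges.

```bash
cat > edges.py <<'E'
from h import *
def load(f):
    z=np.load(f); return z['im'],z['d'],z['k'],z['E'],z['t']
def cast(k,E,u,v,h):
    ray=np.stack([(u-k[2])/k[0],(v-k[3])/k[1],np.ones_like(u)],-1)@E[:3,:3].T
    return E[:3,3]+ray*((h-E[2,3])/ray[:,2])[:,None]
def edge(g,rows,guess,half,sign):
    "column of the strongest step (sign: +1 dark->bright going right) near guess(row)"
    G=cv2.GaussianBlur(g,(3,5),0).astype(float); dx=np.gradient(G,axis=1)*sign; o=[]
    for v in rows:
        c=int(round(guess(v))); s=dx[v,c-half:c+half+1]; i=int(s.argmax())
        if s[i]<5 or i in(0,2*half): continue
        a,b,e=s[i-1:i+2]; o.append((c-half+i+.5*(a-e)/(a-2*b+e),v))
    return np.array(o,float)
def fit(P):
    q=P[:,:2]
    for _ in range(4):
        vx,vy,x,y=cv2.fitLine((q*1000).astype(np.float32),cv2.DIST_HUBER,0,.01,.001).ravel()
        e=(q*1000-[x,y])@[-vy,vx]; q=q[abs(e)<max(1.0,1.5*e.std())]
    if vy<0: vx,vy=-vx,-vy
    return np.array([x,y]),np.degrees(np.arctan2(vy,vx)),e.std(),len(q)
E
python3 - <<'E'
from edges import *
im,d,k,E,t=load('w3.npz'); g=cv2.cvtColor(im,cv2.COLOR_BGR2GRAY); P=pts(d,dict(fx=k[0],fy=k[1],cx=k[2],cy=k[3],extrinsics=E))
print('tcp',t,'plate z',np.median(P[60:220,300:350,2]),'bar z',np.median(P[130:180,405:440,2]),'bed z',np.median(P[60:90,478:484,2]))
zp=np.median(P[60:220,300:350,2])
for v in (120,150,220): print(v,g[v,365:408:1].tolist())
lin=lambda a,b:(lambda v:a[0]+(v-a[1])*(b[0]-a[0])/(b[1]-a[1]))
for n,gs,s,h,rows in (('far',lin((472,70),(447,295)),1,.026,range(75,285)),('near',lin((400,90),(383,290)),-1,.026,range(110,285)),('plL',lin((272,30),(279,230)),1,zp,range(40,220)),('plR',lin((363,30),(357,230)),-1,zp,range(40,170))):
    o=edge(g,rows,gs,7,s); f=fit(cast(k,E,o[:,0],o[:,1],h)); print(n,len(o),f)
E
```

```text
tcp [0.48816572 0.04369293 0.12113856] plate z 0.12623839014566277 bar z 0.027336160791848196 bed z 0.01775405952322162
120 [117, 116, 116, 117, 116, 117, 115, 116, 115, 116, 115, 116, 117, 116, 115, 116, 116, 117, 117, 116, 97, 76, 72, 82, 117, 119, 120, 119, 145, 144, 146, 170, 174, 175, 115, 95, 95, 94, 93, 93, 93, 93, 92]
150 [170, 170, 171, 149, 119, 116, 115, 115, 115, 116, 115, 114, 115, 115, 117, 115, 115, 113, 74, 62, 63, 101, 117, 117, 117, 116, 115, 168, 177, 179, 179, 120, 91, 89, 88, 85, 86, 86, 86, 86, 85, 84, 83]
220 [172, 173, 174, 174, 173, 170, 171, 173, 175, 175, 174, 173, 91, 47, 55, 150, 178, 179, 180, 180, 178, 179, 181, 182, 140, 91, 85, 85, 84, 83, 83, 84, 84, 84, 82, 83, 84, 85, 84, 83, 84, 86, 89]
far 178 (array([608.7762  ,  42.264393], dtype=float32), np.float32(81.95539), np.float64(1.0257597549136896), 93)
near 175 (array([549.4021  ,  26.315815], dtype=float32), np.float32(78.02596), np.float64(0.0720798643475098), 175)
plL 64 (array([482.21674, 115.37643], dtype=float32), np.float32(79.34783), np.float64(0.05371940270163908), 63)
plR 92 (array([521.6114 , 114.19933], dtype=float32), np.float32(78.60105), np.float64(0.19973878650820773), 66)
```

Run:
```python
from edges import *
im,d,k,E,t=load('w3.npz'); g=cv2.cvtColor(im,cv2.COLOR_BGR2GRAY); P=pts(d,dict(fx=k[0],fy=k[1],cx=k[2],cy=k[3],extrinsics=E))
print('z row220',P[215:226,370:400,2].mean(0).round(4).tolist())
lin=lambda a,b:(lambda v:a[0]+(v-a[1])*(b[0]-a[0])/(b[1]-a[1]))
F={}
for n,gs,s,h,rows in (('edge',lin((388.5,120),(380,220)),1,.026,range(110,285)),('base',lin((385,120),(377,220)),-1,.016,range(110,285)),('far',lin((471,105),(455,220)),1,.026,range(75,285))):
    o=edge(g,rows,gs,4,s); F[n]=fit(cast(k,E,o[:,0],o[:,1],h)); print(n,len(o),F[n])
a=np.radians(78.0); X=np.array([np.sin(a),-np.cos(a)])
print('offsets along jig x',{n:(F[n][0]@X).round(2) for n in F},'plL',(np.array([482.2,115.4])@X).round(2),'plR',(np.array([521.6,114.2])@X).round(2))
```

```text
z row220 [0.0408, 0.0175, 0.0177, 0.0175, 0.0178, 0.0177, 0.018, 0.0188, 0.0231, 0.0264, 0.0275, 0.0277, 0.0274, 0.0276, 0.0277, 0.0498, 0.0275, 0.0278, 0.0276, 0.0272, 0.0274, 0.0273, 0.0272, 0.0269, 0.0271, 0.0274, 0.0271, 0.0274, 0.0277, 0.027]
edge 175 (array([545.18964 ,  45.682274], dtype=float32), np.float32(78.03085), np.float64(0.03447384370296502), 175)
base 175 (array([538.81866 ,  18.066696], dtype=float32), np.float32(78.008255), np.float64(0.06589214535289568), 175)
far 26 (array([596.86743, -44.83223], dtype=float32), np.float32(78.13068), np.float64(0.08425046008117744), 26)
offsets along jig x {'edge': np.float64(523.78), 'base': np.float64(523.29), 'far': np.float64(593.15)} plL 447.67 plR 486.46
```

The bar's near edge sits at 78.0° (edge and base rays agree), and at -55.5 mm from the plate's centre line, as planned. The plate needs about +0.021 rad about tool z, and y is within 1 mm. I descend.

```bash
python3 -m crank '[0,0,0.035,0,0,0.021,0,0,0.065,0,0,0.021,0,0,0.085,0,0,0.021,0,0,0.095,0,0,0.021,0,0,0.098,0,0,0.021,0,0,0.098,0,0,0.021,0,0,0.098,0,0,0.021]'
python3 -m crank '[0,0,0.001,0,0,0,0,0,0.002,0,0,0,0,0,0.003,0,0,0,0,0,0.004,0,0,0,0,0,0.004,0,0,0,0,0,0.004,0,0,0]'
python3 - <<'E'
from h import *
p=camera_params('wrist'); t,r=cur(); im,d=read_camera('wrist'); np.savez('w4.npz',im=im,d=d,E=p['extrinsics'],k=[p[x] for x in('fx','fy','cx','cy')],t=t,m=r.as_matrix()); cv2.imwrite('pics/w4.png',im)
print(t,r.as_matrix().round(4).tolist())
E
```

```text
time_s: 9.63
position: [0.4893, 0.0438, 0.0247]
orientation: [0.0, 0.778, 0.628, 0.0]
wrist_force: [-0.3, -0.1, -4.1]
width: 0.101
gripper_force: 59.6
time_s: 10.13
position: [0.4887, 0.0438, 0.02]
orientation: [0.0, 0.778, 0.628, 0.0]
wrist_force: [0.2, 0.0, -2.6]
width: 0.102
gripper_force: 59.6
[0.48871837 0.04378771 0.01995447] [[0.2114, 0.9774, 0.0], [0.9774, -0.2114, 0.0], [0.0, 0.0, -1.0]]
```

View pics/w4.png

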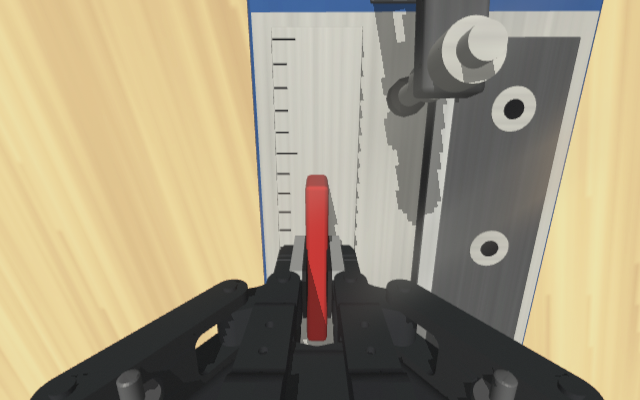

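The plate (272,28)-(362,230) is just above the bed and clear of the foot at (405,98). The wrist force shows it starting to touch. I settle it and re-measure the gap and angle.

```bash
python3 -m crank '[0,0,0.001,0,0,0,0,0,0.002,0,0,0,0,0,0.002,0,0,0,0,0,0.002,0,0,0]'
python3 - <<'E'
from edges import *
p=camera_params('wrist'); t,r=cur(); im,d=read_camera('wrist'); E=np.array(p['extrinsics']); k=[p[x] for x in('fx','fy','cx','cy')]; cv2.imwrite('pics/w5.png',im)
g=cv2.cvtColor(im,cv2.COLOR_BGR2GRAY); P=pts(d,p)
lin=lambda a,b:(lambda v:a[0]+(v-a[1])*(b[0]-a[0])/(b[1]-a[1]))
print('plate z',[np.median(P[a:a+20,300:350,2]).round(4) for a in (40,90,140)])
M=r.as_matrix(); print('tool x deg',np.degrees(np.arctan2(M[1,0],M[0,0])).round(2),t.round(4))
for v in (60,150): print(v,g[v,266:284].tolist(),g[v,352:368].tolist())
for v in (130,230): print(v,g[v,405:450].tolist())
a=np.radians(78.0); X=np.array([np.sin(a),-np.cos(a)]); 
for n,gs,s,h,rows in (('L',lin((272,30),(279,230)),1,.022,range(35,220)),('L-',lin((272,30),(279,230)),-1,.022,range(35,220)),('R',lin((363,30),(357,230)),1,.022,range(35,225)),('R-',lin((363,30),(357,230)),-1,.022,range(35,225)),('edge',lin((430,130),(418,230)),1,.026,range(110,275)),('base',lin((424,130),(412,230)),-1,.016,range(110,275))):
    o=edge(g,rows,gs,6,s)
    if len(o)>20: f=fit(cast(k,E,o[:,0],o[:,1],h)); print(n,len(o),f[1:],(f[0]@X).round(2))
E
```

```text
time_s: 10.52
position: [0.4888, 0.0438, 0.0183]
orientation: [0.0, 0.778, 0.628, 0.0]
wrist_force: [-3.2, 0.2, 10.7]
width: 0.102
gripper_force: 61.7
plate z [np.float64(0.0233), np.float64(0.0233), np.float64(0.0233)]
tool x deg 77.8 [0.4888 0.0438 0.0183]
60 [192, 194, 197, 198, 198, 200, 184, 204, 203, 201, 199, 199, 201, 202, 204, 203, 202, 201] [202, 201, 201, 201, 201, 201, 201, 199, 201, 158, 192, 197, 198, 199, 200, 199]
150 [195, 194, 190, 189, 187, 189, 191, 193, 194, 151, 192, 201, 199, 198, 198, 198, 200, 200] [197, 198, 197, 195, 193, 179, 163, 191, 194, 195, 195, 196, 194, 194, 192, 189]
130 [126, 125, 125, 124, 125, 125, 126, 125, 125, 124, 123, 123, 125, 125, 126, 127, 126, 125, 123, 123, 121, 76, 52, 51, 50, 50, 49, 48, 59, 84, 126, 129, 128, 129, 129, 129, 127, 194, 197, 195, 197, 200, 202, 204, 204]
230 [189, 190, 192, 194, 195, 197, 196, 197, 194, 192, 191, 123, 78, 74, 74, 73, 76, 82, 98, 178, 195, 196, 194, 193, 194, 193, 192, 190, 188, 191, 192, 194, 194, 194, 184, 120, 107, 106, 108, 107, 105, 104, 104, 104, 105]
L 103 (np.float32(77.87513), np.float64(0.06467598904718068), 103) 449.77
L- 123 (np.float32(77.65171), np.float64(0.32858056525890844), 118) 448.69
R 187 (np.float32(77.82673), np.float64(0.24085098496485316), 187) 490.07
R- 188 (np.float32(77.71458), np.float64(0.13852221694920583), 188) 488.88
edge 129 (np.float32(78.015205), np.float64(0.022672030234141143), 129) 523.93
base 164 (np.float32(78.0002), np.float64(0.029330036176805418), 160) 523.65
```

Flat on the bed (plate z constant), gap 34.3 mm, angle 0.2° off. I relieve the down force slightly and slide in.

```bash
python3 -m crank '[0,0.003,-0.0008,0,0,-0.003,0,0.008,-0.0008,0,0,-0.003,0,0.013,-0.0008,0,0,-0.003,0,0.018,-0.0008,0,0,-0.003,0,0.023,-0.0008,0,0,-0.003,0,0.027,-0.0008,0,0,-0.003,0,0.030,-0.0008,0,0,-0.003,0,0.032,-0.0008,0,0,-0.003,0,0.032,-0.0008,0,0,-0.003,0,0.032,-0.0008,0,0,-0.003]'
python3 -m crank '[0,0.001,0,0,0,0,0,0.002,0,0,0,0,0,0.003,0,0,0,0,0,0.0035,0,0,0,0,0,0.0035,0,0,0,0,0,0.0035,0,0,0,0]'
```

```text
time_s: 11.4
position: [0.5198, 0.037, 0.0186]
orientation: [-0.0, 0.777, 0.629, -0.0]
wrist_force: [0.6, 0.6, -2.4]
width: 0.098
gripper_force: 59.9
time_s: 11.9
position: [0.5219, 0.0365, 0.0185]
orientation: [-0.001, 0.777, 0.629, -0.001]
wrist_force: [-5.8, 2.4, -0.1]
width: 0.098
gripper_force: 60.3
```

```bash
python3 -m crank '[0,0.0007,0,0,0,0,0,0.0012,0,0,0,0,0,0.0012,0,0,0,0,0,0.0012,0,0,0,0]'
python3 -m crank '[0,0,0,0,0,0,0,0,0,0,0,0,0,0,0,0,0,0,0,0,0,0,0,0,0,0,0,0,0,0]' 0.4
python3 -m crank '[0,-0.001,-0.02,0,0,0,0,-0.001,-0.05,0,0,0,0,-0.001,-0.09,0,0,0,0,-0.001,-0.12,0,0,0,0,-0.001,-0.14,0,0,0,0,-0.001,-0.14,0,0,0,0,-0.001,-0.14,0,0,0]'
python3 - <<'E'
from h import *
p=camera_params('wrist'); t,r=cur(); im,d=read_camera('wrist'); np.savez('w6.npz',im=im,d=d,E=p['extrinsics'],k=[p[x] for x in('fx','fy','cx','cy')],t=t,m=r.as_matrix()); cv2.imwrite('pics/w6.png',im)
E
```

```text
time_s: 12.23
position: [0.5219, 0.0364, 0.0184]
orientation: [-0.002, 0.777, 0.629, -0.002]
wrist_force: [-10.4, 5.7, 3.7]
width: 0.103
gripper_force: 61.0
time_s: 12.65
position: [0.5249, 0.036, 0.0188]
orientation: [0.0, 0.777, 0.629, 0.0]
wrist_force: [0.9, -0.2, 0.4]
width: 0.406
gripper_force: 0.0
time_s: 13.23
position: [0.5244, 0.0362, 0.1598]
orientation: [0.001, 0.777, 0.629, 0.001]
wrist_force: [-0.3, -0.7, -0.6]
width: 0.398
gripper_force: 0.0
```

View pics/w6.png

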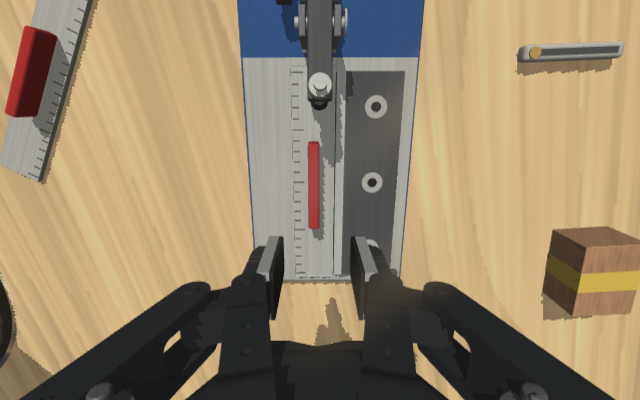

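The straightedge lies at (291-335, 66-277), against the bar at column ~337, with its end under the nose at (320,85). I measure it numerically, and the knob too.

Run:
```python
from edges import *
im,d,k,E,t=load('w6.npz'); g=cv2.cvtColor(im,cv2.COLOR_BGR2GRAY)
P=pts(d,dict(fx=k[0],fy=k[1],cx=k[2],cy=k[3],extrinsics=E)); a=np.radians(78.0); X=np.array([np.sin(a),-np.cos(a)]); Y=np.array([np.cos(a),np.sin(a)])
lin=lambda a,b:(lambda v:a[0]+(v-a[1])*(b[0]-a[0])/(b[1]-a[1]))
print('plate z',[np.median(P[q:q+12,299:306,2]).round(4) for q in (70,110,180,250)])
for v in (130,240): print(v,g[v,286:300].tolist(),g[v,326:350].tolist())
for n,gs,s,h,rows in (('L',lin((291,70),(295,270)),1,.022,range(72,270)),('L-',lin((291,70),(295,270)),-1,.022,range(72,270)),('edge',lin((337,110),(334.5,260)),1,.026,range(108,265)),('R',lin((334,110),(332.5,260)),-1,.022,range(108,265))):
    o=edge(g,rows,gs,4,s)
    if len(o)>15: f=fit(cast(k,E,o[:,0],o[:,1],h)); print(n,len(o),f[1:],(f[0]@X).round(2))
b,gg,r=[im[...,i].astype(int) for i in range(3)]
red=(r>100)&(gg<70)&(b<70)&(np.arange(640)[None]>250)&(np.arange(640)[None]<400)
q=P[red]; q=q[abs(q[:,2]-.047)<.005]; m=cv2.minAreaRect((q[:,:2]*1000).astype(np.float32)); print('rail',m,'jig x',np.array(m[0])@X-523.8,'y',np.array(m[0])@Y-145.7, 'near/far', )
# knob by rays in the fixed views (first pictures), centroid of dark blob
for n in ('scene','side'):
    im,d,p=snap(n); np.savez(n+'2.npz',im=im,d=d); u,v=dict(scene=(480,268),side=(293,340))[n]
    m=(im.max(-1)<60).astype(np.uint8); mm=np.zeros_like(m); mm[v-18:v+18,u-18:u+18]=m[v-18:v+18,u-18:u+18]; mm=cv2.morphologyEx(mm,cv2.MORPH_OPEN,np.ones((5,5)))
    M=cv2.moments(mm,True); uc,vc=M['m10']/M['m00'],M['m01']/M['m00']; kk=[p[x] for x in('fx','fy','cx','cy')]; E=np.array(p['extrinsics'])
    A,B=[cast(kk,E,np.array([uc]),np.array([vc]),h)[0] for h in (.05,.07)]
    print(n,(uc,vc),M['m00'],'z.05 jig',(A[:2]*1000@X-523.8).round(1),(A[:2]*1000@Y-145.7).round(1),'z.07',(B[:2]*1000@X-523.8).round(1),(B[:2]*1000@Y-145.7).round(1))
```

```text
plate z [np.float64(0.0234), np.float64(0.0233), np.float64(0.023), np.float64(0.0232)]
130 [166, 167, 166, 164, 164, 166, 150, 131, 127, 128, 130, 130, 127, 127] [108, 109, 111, 109, 109, 108, 107, 107, 107, 60, 108, 112, 113, 111, 142, 165, 171, 172, 152, 95, 87, 87, 85, 86]
240 [166, 164, 164, 162, 161, 159, 162, 164, 131, 165, 167, 169, 169, 171] [167, 169, 167, 164, 164, 164, 166, 77, 143, 169, 172, 173, 172, 172, 174, 176, 96, 80, 80, 79, 78, 78, 79, 77]
L 49 (np.float32(78.196), np.float64(0.16546124379655175), 49) 483.82
L- 110 (np.float32(78.11908), np.float64(0.4187381012462659), 76) 481.73
edge 123 (np.float32(78.11199), np.float64(0.11728947169807555), 115) 524.17
R 157 (np.float32(77.971016), np.float64(0.16708360576281417), 154) 521.98
rail ((521.9845581054688, 37.08100128173828), (78.41539764404297, 8.729467391967773), 78.07357788085938) jig x -20.931630542741686 y -0.9026155069915092 near/far
scene (478.0927835051546, 268.3659793814433) 194.0 z.05 jig -46.3 261.8 z.07 -29.3 260.5
side (293.1313131313131, 339.75252525252523) 198.0 z.05 jig -43.7 260.6 z.07 -48.5 268.3
```

Placed: jig x ≈ -20.5 to -20.9, y ≈ -1, parallel within 0.1°, flat. The two knob rays cross at jig (-44, 261.6, ~53), against an expected (-43, ~262.5, ~57). Next I go to the knob.

```bash
python3 -m crank '[0.04,-0.004,0,0,0,0,0.08,-0.008,0,0,0,0,0.12,-0.012,0,0,0,0,0.16,-0.016,0,0,0,0,0.2,-0.02,0,0,0,0,0.24,-0.023,0,0,0,0,0.264,-0.025,0,0,0,0,0.264,-0.025,0.03,0,0,0,0.264,-0.025,0.04,0,0,0,0.264,-0.025,0.04,0,0,0,0.264,-0.025,0.04,0,0,0]' 0.75
python3 - <<'E'
from h import *
t,r=cur(); print(t,state()['joints']); go([.5547,.2994,.022],-12)
im,d,p=snap('wrist'); cv2.imwrite('pics/w7.png',im); P=pts(d,p)
m=(d>0)&(im.max(-1)<60)&(np.hypot(P[...,0]-.5547,P[...,1]-.2994)<.028)&(P[...,2]<.09)&(P[...,2]>.04)
q=P[m]; a=np.radians(78.); X=np.array([np.sin(a),-np.cos(a)]); Y=np.array([np.cos(a),np.sin(a)])
print(len(q),q[:,2].max(),'jig x',np.percentile(q[:,:2]@X*1000-523.8,[2,50,98]).round(1),'y',np.percentile(q[:,:2]@Y*1000-145.7,[2,50,98]).round(1))
E
```

```text
time_s: 14.3
position: [0.5532, 0.2984, 0.1175]
orientation: [-0.0, 0.778, 0.629, -0.002]
wrist_force: [0.2, -1.0, 0.0]
width: 0.75
gripper_force: 0.0
[0.55317184 0.29842565 0.11746842] [ 4.46577465e-01  5.69275642e-01  1.73917733e+00 -1.60770178e-04
  8.36681757e-01  6.57272695e-01]
shift [0.0015 0.0016 0.0955] rotvec [-0.0027  0.0023 -0.0011] deg 0.2
shift [0.0015 0.0016 0.0955] rotvec [0.0035 0.0043 3.1404] deg 179.9
623 0.0704470014396252 jig x [-52.7 -41.  -30.7] y [244.1 258.5 268.2]
```

View pics/w7.png

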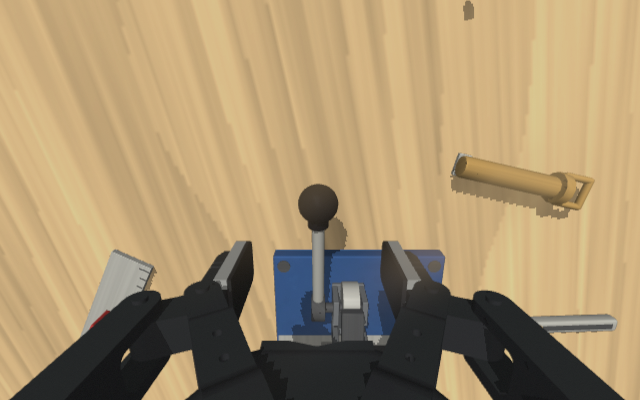

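The knob is at (318,204), centred between the pads. Its top is at about 69 mm, so its centre is at about z = 54 mm (cam ≈ 0.17).

```bash
python3 -m crank '[0.002,0.001,0.03,0,0,0,0.002,0.001,0.06,0,0,0,0.002,0.001,0.08,0,0,0,0.002,0.001,0.09,0,0,0,0.002,0.001,0.096,0,0,0,0.002,0.001,0.096,0,0,0,0.002,0.001,0.096,0,0,0]'
python3 -m crank '[0,0,0,0,0,0,0,0,0,0,0,0,0,0,0,0,0,0,0,0,0,0,0,0,0,0,0,0,0,0,0,0,0,0,0,0,0,0,0,0,0,0]' 0 40
```

```text
time_s: 14.93
position: [0.5564, 0.3014, 0.0239]
orientation: [0.0, 0.777, 0.629, 0.001]
wrist_force: [-0.2, 0.3, -0.4]
width: 0.749
gripper_force: 0.0
time_s: 15.52
position: [0.5549, 0.3021, 0.0232]
orientation: [-0.0, 0.777, 0.629, -0.0]
wrist_force: [-5.9, 6.5, 1.1]
width: 0.329
gripper_force: 39.2
```

```bash
python3 -m crank '[-0.001,0,-0.006,0,0,0,-0.003,0,-0.0122,0,0,0,-0.0066,0,-0.0221,0,0,0,-0.0112,0,-0.0315,0,0,0,-0.0167,0,-0.0405,0,0,0,-0.023,0,-0.0488,0,0,0,-0.0302,0,-0.0565,0,0,0,-0.0302,0,-0.0565,0,0,0,-0.0302,0,-0.0565,0,0,0]'
python3 - <<'E'
from h import *
t,r=cur(); s=state(); a=np.radians(78.); X=np.array([np.sin(a),-np.cos(a)]); Y=np.array([np.cos(a),np.sin(a)])
f=np.array(s['wrist_force']); print('tcp jig',t[:2]@X*1000-523.8,t[:2]@Y*1000-145.7,t[2],'f jig',f[:2]@X,f[:2]@Y,f[2],s['width'])
E
```

```text
time_s: 16.27
position: [0.5484, 0.2714, 0.08]
orientation: [-0.0, 0.777, 0.629, -0.0]
wrist_force: [-5.5, 3.3, -1.8]
width: 0.327
gripper_force: 40.4
tcp jig -43.824407574486656 233.81958566378574 0.0799769664206174 f jig -6.055297686860481 2.0816862955023177 -1.799517758613658 0.3265992450893362
```

```bash
python3 -m crank '[-0.006,0,-0.0053,0,0,0,-0.0121,0,-0.0101,0,0,0,-0.0187,0,-0.0144,0,0,0,-0.0255,0,-0.0182,0,0,0,-0.0327,0,-0.0215,0,0,0,-0.04,0,-0.0243,0,0,0,-0.0476,0,-0.0265,0,0,0,-0.0553,0,-0.0281,0,0,0,-0.0605,0,-0.0289,0,0,0,-0.0657,0,-0.0294,0,0,0,-0.0732,0,-0.0297,0,0,0,-0.0732,0,-0.0297,0,0,0,-0.0732,0,-0.0297,0,0,0,-0.0732,0,-0.0297,0,0,0]'
python3 - <<'E'
from edges import *
t,r=cur(); s=state(); a=np.radians(78.); X=np.array([np.sin(a),-np.cos(a)]); Y=np.array([np.cos(a),np.sin(a)])
f=np.array(s['wrist_force']); print('tcp jig',t[:2]@X*1000-523.8,t[:2]@Y*1000-145.7,t[2],'f jig',f[:2]@X,f[:2]@Y,f[2],s['width'],s['time_s'])
ims=[]
for n,(u,v) in dict(scene=(405,225),side=(325,255)).items():
    im,d,p=snap(n); ims.append(cv2.resize(im[v-75:v+75,u-95:u+95],(390,308),interpolation=2))
    P=pts(d,p);b,g,rr=[im[...,i].astype(int) for i in range(3)]; m=(d>0)&(rr>110)&(g<70)&(b<70)&(np.hypot(P[...,0]-.522,P[...,1]-.037)<.06)
    if m.sum()>10: q=P[m]; q=q[q[:,2]>.043]; print(n,m.sum(),'rail jig',q[:,:2].mean(0)@X*1000-523.8,q[:,:2].mean(0)@Y*1000-145.7)
cv2.imwrite('pics/c8.png',np.hstack(ims))
E
```

```text
time_s: 17.43
position: [0.5341, 0.2004, 0.1089]
orientation: [-0.0, 0.777, 0.629, 0.0]
wrist_force: [0.5, 0.5, 0.3]
width: -0.0
gripper_force: 0.0
tcp jig -42.98884875177231 161.34569596157957 0.10886701662894713 f jig 0.41034957991239185 0.6013235902080327 0.26625240902941544 -0.0004963781146975272 17.4333
```

View pics/c8.png

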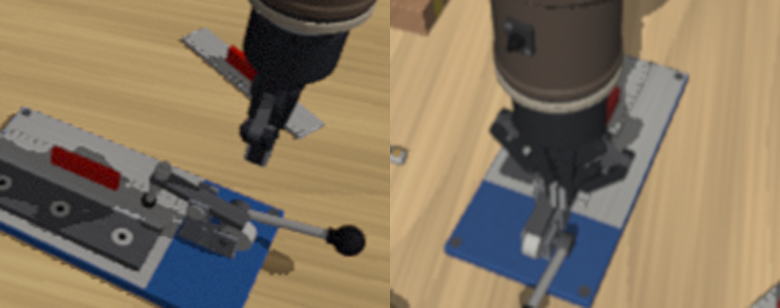

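The scene crop shows the lever back down, knob at crop (345,240), and the gripper shut and empty at (258,150). The pinch slipped off on the upper part of the swing, but the straightedge stayed put. I regrip about 5 mm deeper with more force, and swing in short checked stages.

```bash
python3 -m crank '[0.03,-0.001,-0.02,0,0,0,0.07,-0.001,-0.02,0,0,0,0.1023,-0.001,-0.02,0,0,0,0.1023,-0.001,-0.01,0,0,0,0.1023,-0.001,0,0,0,0,0.1023,-0.001,0,0,0,0,0.1023,-0.001,0,0,0,0]' 0.75
python3 - <<'E'
from h import *
t,r=cur(); im,d,p=snap('wrist'); P=pts(d,p); a=np.radians(78.); X=np.array([np.sin(a),-np.cos(a)]); Y=np.array([np.cos(a),np.sin(a)])
m=((d>0)&(im.max(-1)<60)&(np.hypot(P[...,0]-.5547,P[...,1]-.2994)<.03)&(P[...,2]<.09)&(P[...,2]>.035)).astype(np.uint8)
N,l,S,C=cv2.connectedComponentsWithStats(m); i=1+S[1:,4].argmax(); q=P[l==i]; J=np.c_[q[:,:2]@X*1000-523.8,q[:,:2]@Y*1000-145.7,q[:,2]*1000]
A=np.c_[2*J,np.ones(len(J))]; s=np.linalg.lstsq(A,(J**2).sum(1),rcond=None)[0]; print('blob',C[i],S[i],'sphere c',s[:3].round(1),'R',np.sqrt(s[3]+s[:3]@s[:3]).round(1),'top',J[:,2].max())
print('tcp jig',t[:2]@X*1000-523.8,t[:2]@Y*1000-145.7,t[2],state()['width'])
L=r.inv().apply((P-t).reshape(-1,3)).reshape(P.shape)
f=(d>0)&(abs(L[...,1])<.08)&(abs(L[...,0])<.03)&(L[...,2]>-.09)&(P[...,2]>.075)
for sg in (-1,1):
    w=L[f&(L[...,1]*sg>0)]; z=np.percentile(w[:,2],[50,90,98]); print('finger',sg,len(w),z.round(4),'inner y',np.percentile(w[w[:,2]>z[1]][:,1]*sg,[5,50,95]).round(4),'x',np.percentile(w[w[:,2]>z[1]][:,0],[2,98]).round(4))
E
```

```text
time_s: 18.12
position: [0.5533, 0.2995, 0.1078]
orientation: [-0.0, 0.777, 0.629, -0.001]
wrist_force: [-0.0, 0.0, 0.4]
width: 0.753
gripper_force: 0.0
blob [320.31568432 221.70829171] [ 298  199   41   43 1001] sphere c [-44.  260.5  58.1] R 16.2 top 75.69521772870432
tcp jig -44.83996564302072 262.31243371707626 0.10784921066871568 0.7522588314567646
finger -1 14087 [-0.0728 -0.0443 -0.0245] inner y [0.0317 0.0321 0.0442] x [-0.0106  0.0108]
finger 1 14130 [-0.0728 -0.0444 -0.0246] inner y [0.032  0.0324 0.0444] x [-0.0104  0.0108]
```

```bash
python3 -m crank '[0,0.001,0.03,0,0,0,0,0.001,0.06,0,0,0,0,0.001,0.08,0,0,0,0,0.001,0.09,0,0,0,0,0.001,0.094,0,0,0,0,0.001,0.094,0,0,0,0,0.001,0.094,0,0,0]'
python3 -m crank '[0,0,0,0,0,0,0,0,0,0,0,0,0,0,0,0,0,0,0,0,0,0,0,0,0,0,0,0,0,0,0,0,0,0,0,0,0,0,0,0,0,0]' 0 90
python3 -m crank '[-0.001,0,-0.006,0,0,0,-0.003,0,-0.0117,0,0,0,-0.0065,0,-0.0208,0,0,0,-0.0109,0,-0.0299,0,0,0,-0.0109,0,-0.0299,0,0,0]'
```

```text
time_s: 18.75
position: [0.5561, 0.3004, 0.016]
orientation: [0.0, 0.777, 0.629, 0.001]
wrist_force: [0.0, 0.1, -0.4]
width: 0.752
gripper_force: 0.0
time_s: 19.33
position: [0.5547, 0.301, 0.0154]
orientation: [-0.0, 0.777, 0.629, -0.0]
wrist_force: [-7.3, 7.4, 0.6]
width: 0.319
gripper_force: 88.1
time_s: 19.75
position: [0.5526, 0.2903, 0.0467]
orientation: [-0.0, 0.777, 0.629, 0.0]
wrist_force: [-8.1, 13.7, 2.9]
width: 0.316
gripper_force: 92.2
```

```bash
cat > q.py <<'E'
from h import *
t,r=cur(); s=state(); a=np.radians(78.); X=np.array([np.sin(a),-np.cos(a)]); Y=np.array([np.cos(a),np.sin(a)]); f=np.array(s['wrist_force'])
print('tcp jig',np.round([t[:2]@X*1000-523.8,t[:2]@Y*1000-145.7,t[2]*1000],1),'f jig',np.round([f[:2]@X,f[:2]@Y,f[2]],1),'w',round(s['width'],3),s['gripper_force'])
E
python3 -m crank '[0.001,0,-0.0005,0,0,0,-0.0025,0,-0.0065,0,0,0,-0.007,0,-0.0128,0,0,0,-0.012,0,-0.0188,0,0,0,-0.0175,0,-0.0246,0,0,0,-0.0175,0,-0.0246,0,0,0]' | tail -2; python3 q.py
```

```text
width: 0.314
gripper_force: 93.5
tcp jig [-43.1 236.3  71.6] f jig [-13.5  14.3   7.6] w 0.314 93.5350227355957
```

```bash
python3 -m crank '[0.0006,-0.0006,-0.0006,0,0,0,0.0012,-0.0012,-0.0012,0,0,0,0.0012,-0.0012,-0.0012,0,0,0]' | tail -2; python3 q.py
```

```text
width: 0.309
gripper_force: 93.0
tcp jig [-43.5 236.7  71.3] f jig [ 0.8  3.1 -1.1] w 0.309 93.02226662635803
```

```bash
python3 -m crank '[-0.0042,0,-0.0041,0,0,0,-0.0085,0,-0.0079,0,0,0,-0.0126,0,-0.0113,0,0,0,-0.0168,0,-0.0143,0,0,0,-0.0213,0,-0.0172,0,0,0,-0.0258,0,-0.0197,0,0,0,-0.0258,0,-0.0197,0,0,0]' | tail -2; python3 q.py
```

```text
width: 0.0
gripper_force: 0.0
tcp jig [-43.7 210.7  91.4] f jig [0.1 4.1 3. ] w 0.0 0.0
```

The pinch slips again at about the same angle. The forces are small, so the ball is creeping out of the pads. I change method: the shut fingers, tilted about 0.7 rad, push the knob from its outer lower side. That stays positive all the way up and holds against the spring.

```bash
python3 -m crank '[0,0,-0.03,0,0,0,0.03,0,-0.05,0,-0.1,0,0.06,0,-0.06,0,-0.2,0,0.09,0,-0.06,0,-0.3,0,0.115,0,-0.06,0,-0.4,0,0.125,0,-0.06,0,-0.5,0,0.125,0,-0.06,0,-0.6,0,0.125,0,-0.06,0,-0.7,0,0.125,0,-0.06,0,-0.7,0,0.125,0,-0.06,0,-0.7,0,0.125,0,-0.06,0,-0.7,0]' 0 90
python3 q.py
python3 - <<'E'
from h import *
print(np.round(state()['joints'],2)); t,r=cur(); a=np.radians(78.); X=np.array([np.sin(a),-np.cos(a)]); Y=np.array([np.cos(a),np.sin(a)])
M=r.as_matrix(); print('tool axes in jig',[[round(float(v),3) for v in (M[:2,i]@X,M[:2,i]@Y,M[2,i])] for i in range(3)])
for n in ('scene','side'):
    im,d,p=snap(n); P=pts(d,p); J=np.stack([P[...,:2]@X*1000-523.8,P[...,:2]@Y*1000-145.7,P[...,2]*1000],-1)
    m=(d>0)&(im.max(-1)<60)&(abs(J[...,0]+43)<20)&(J[...,2]>42)&(J[...,1]>170)&(J[...,1]<290)&(J[...,2]<85)
    if m.sum()>20: print(n,'knob pts',m.sum(),np.median(J[m],0).round(1),J[m].max(0).round(1))
    f=(d>0)&(im.max(-1)<75); L=r.inv().apply((P-t).reshape(-1,3)).reshape(P.shape); f&=(abs(L[...,0])<.03)&(abs(L[...,1])<.03)&(L[...,2]>-.07)&(L[...,2]<.03)&(P[...,2]>.03)
    w=L[f]; print(n,'finger',len(w),'tip z',np.percentile(w[:,2],[97,99.5]).round(4),'x',np.percentile(w[:,0],[2,98]).round(4),'y',np.percentile(w[:,1],[2,98]).round(4))
    b,g,rr=[im[...,i].astype(int) for i in range(3)]; q=J[(d>0)&(rr>110)&(g<70)&(b<70)&(abs(J[...,0]+20)<20)&(abs(J[...,1])<60)&(J[...,2]>43)]
    if len(q)>10: print('rail',q.mean(0).round(1),len(q))
E
```

```text
time_s: 22.0
position: [0.5694, 0.3706, 0.1503]
orientation: [0.215, 0.731, 0.591, -0.266]
wrist_force: [1.0, -1.0, 0.2]
width: 0.001
gripper_force: 0.0
tcp jig [-43.9 335.2 150.3] f jig [ 1.2 -0.7  0.2] w 0.001 0.0
[ 0.74  0.95  1.08 -0.39  1.7   1.02]
tool axes in jig [[0.001, 0.767, -0.642], [1.0, -0.001, -0.0], [-0.001, -0.642, -0.767]]
scene knob pts 199 [-36.6 260.8  65.4] [-25.1 275.5  73.5]
scene finger 702 tip z [-0.0147 -0.0106] x [-0.0139  0.0071] y [-0.026  0.028]
rail [-20.1  13.7  45.7] 71
side finger 354 tip z [-0.0287 -0.0238] x [-0.0133  0.0066] y [-0.0292  0.027 ]
```

```bash
python3 -m crank '[0.014,0,0.03,0,0,0,0.028,0,0.06,0,0,0,0.042,0,0.09,0,0,0,0.053,0,0.113,0,0,0,0.059,0,0.125,0,0,0,0.059,0,0.125,0,0,0,0.059,0,0.125,0,0,0]' | tail -6; python3 q.py
# 30 mm towards the bar: dx=.767*-.03, dz=-.642*-.03
python3 -m crank '[-0.0077,0,0.0064,0,0,0,-0.0153,0,0.0128,0,0,0,-0.02,0,0.0167,0,0,0,-0.023,0,0.0193,0,0,0,-0.023,0,0.0193,0,0,0]' | tail -6; python3 q.py
```

```text
time_s: 22.68
position: [0.5625, 0.3363, 0.0181]
orientation: [0.216, 0.731, 0.591, -0.266]
wrist_force: [-0.5, 0.9, 1.1]
width: -0.001
gripper_force: 0.0
tcp jig [-43.5 300.2  18.1] f jig [-0.7  0.7  1.1] w -0.001 0.0
time_s: 23.1
position: [0.5561, 0.307, 0.0182]
orientation: [0.216, 0.731, 0.591, -0.266]
wrist_force: [0.5, -0.7, -0.1]
width: 0.002
gripper_force: 0.0
tcp jig [-43.7 270.2  18.2] f jig [ 0.6 -0.6 -0.1] w 0.002 0.0
```

```bash
python3 -m crank '[-0.003,0,0,0,0,0,-0.006,0,0,0,0,0,-0.008,0,0,0,0,0,-0.008,0,0,0,0,0,-0.008,0,0,0,0,0]' | tail -6; python3 q.py
```

```text
time_s: 23.52
position: [0.5544, 0.3012, 0.0221]
orientation: [0.216, 0.73, 0.591, -0.266]
wrist_force: [1.5, 1.9, 0.7]
width: -0.001
gripper_force: 0.6
tcp jig [-44.1 264.2  22.1] f jig [1.1 2.1 0.7] w -0.001 0.560886338353157
```

```bash
python3 -m crank '[-0.007,0,-0.0047,0,0,0,-0.0143,0,-0.0088,0,0,0,-0.024,0,-0.013,0,0,0,-0.0338,0,-0.0165,0,0,0,-0.044,0,-0.0187,0,0,0,-0.0544,0,-0.0202,0,0,0,-0.0544,0,-0.0202,0,0,0,-0.0544,0,-0.0202,0,0,0]' | tail -6; python3 q.py
python3 - <<'E'
from h import *
t,r=cur(); a=np.radians(78.); X=np.array([np.sin(a),-np.cos(a)]); Y=np.array([np.cos(a),np.sin(a)])
for n in ('scene','side'):
    im,d,p=snap(n); P=pts(d,p); J=np.stack([P[...,:2]@X*1000-523.8,P[...,:2]@Y*1000-145.7,P[...,2]*1000],-1)
    # rod/knob points in the lever plane, robot-side of the tool
    m=(d>0)&(abs(J[...,0]+43)<17)&(J[...,1]>165)&(J[...,1]<260)&(J[...,2]>40)&(J[...,2]<145)
    L=r.inv().apply((P-t).reshape(-1,3)).reshape(P.shape); m&=(L[...,0]<-.014)
    q=J[m]; 
    if len(q)>10: ang=np.arctan2(q[:,2]-36,q[:,1]-160); rad=np.hypot(q[:,2]-36,q[:,1]-160); print(n,len(q),'angle of rod pts',np.percentile(ang[rad<95],[25,50,75]).round(2),'rad',np.percentile(rad,[50,95]).round(0))
E
```

```text
time_s: 24.18
position: [0.5485, 0.2732, 0.0729]
orientation: [0.216, 0.73, 0.591, -0.266]
wrist_force: [0.8, 4.1, -1.0]
width: 0.003
gripper_force: 1.4
tcp jig [-44.1 235.6  72.9] f jig [-0.   4.2 -1. ] w 0.003 1.4316482283174992
scene 408 angle of rod pts [0.82 0.86 0.89] rad [101. 118.]
side 246 angle of rod pts [0.8  0.83 0.84] rad [115. 121.]
```

The lever follows (about 0.83 rad measured, small force). I continue to the top.

```bash
cat > ang.py <<'E'
from h import *
t,r=cur(); a=np.radians(78.); X=np.array([np.sin(a),-np.cos(a)]); Y=np.array([np.cos(a),np.sin(a)])
for n in ('scene','side'):
    im,d,p=snap(n); P=pts(d,p); J=np.stack([P[...,:2]@X*1000-523.8,P[...,:2]@Y*1000-145.7,P[...,2]*1000],-1)
    m=(d>0)&(abs(J[...,0]+43)<17)&(J[...,1]>130)&(J[...,1]<260)&(J[...,2]>40)&(J[...,2]<165)
    L=r.inv().apply((P-t).reshape(-1,3)).reshape(P.shape); m&=(L[...,0]<-.014)
    q=J[m]; rad=np.hypot(q[:,2]-36,q[:,1]-160); ang=np.arctan2(q[:,2]-36,q[:,1]-160)
    k=(rad>50)&(rad<88); kn=rad>92
    print(n,'rod',k.sum(),np.percentile(ang[k],[25,50,75]).round(2) if k.sum()>3 else '','knob',kn.sum(),np.percentile(ang[kn],[10,50,90]).round(2) if kn.sum()>3 else '',q[kn].min(0).round(0),q[kn].max(0).round(0))
    b,g,rr=[im[...,i].astype(int) for i in range(3)]; w=J[(d>0)&(rr>110)&(g<70)&(b<70)&(abs(J[...,0]+20)<20)&(abs(J[...,1])<60)&(J[...,2]>43)]
    if len(w)>10: print('rail',[np.round(v,1) for v in cv2.minAreaRect(w[:,:2].astype(np.float32))],len(w))
E
python3 -m crank '[-0.0105,0,0,0,0,0,-0.021,0,0.0006,0,0,0,-0.031,0,0.0025,0,0,0,-0.0414,0,0.0053,0,0,0,-0.051,0,0.0093,0,0,0,-0.0605,0,0.014,0,0,0,-0.065,0,0.0168,0,0,0,-0.0694,0,0.0197,0,0,0,-0.0724,0,0.022,0,0,0,-0.0724,0,0.022,0,0,0,-0.0724,0,0.022,0,0,0]' | tail -6; python3 q.py; python3 ang.py
```

```text
time_s: 25.2
position: [0.5342, 0.2057, 0.1021]
orientation: [0.216, 0.73, 0.591, -0.266]
wrist_force: [1.7, 9.5, 5.1]
width: 0.003
gripper_force: 4.2
tcp jig [-44.1 166.5 102.1] f jig [-0.3  9.6  5.1] w 0.003 4.215357005596161
scene rod 11 [1.56 1.59 1.61] knob 217 [1.46 1.55 1.65] [-53. 146. 132.] [-28. 191. 157.]
rail [array([-20.8,   0.2]), array([12. , 76.6]), np.float64(2.1)] 122
side rod 0  knob 210 [1.43 1.5  1.59] [-60. 151. 136.] [-31. 178. 157.]
rail [array([-23.6,   2.5]), array([74.5,  8.5]), np.float64(89.1)] 97
```

```bash
python3 -m crank '[-0.0008,0,0.0006,0,0,0,-0.0015,0,0.0013,0,0,0,-0.0015,0,0.0013,0,0,0,-0.0015,0,0.0013,0,0,0,-0.0015,0,0.0013,0,0,0,-0.0015,0,0.0013,0,0,0,-0.0015,0,0.0013,0,0,0]' | tail -6; python3 q.py; python3 ang.py
```

```text
time_s: 25.88
position: [0.5339, 0.2043, 0.102]
orientation: [0.216, 0.73, 0.591, -0.266]
wrist_force: [1.8, 10.2, 5.6]
width: 0.0
gripper_force: 5.1
tcp jig [-44.  165.1 102. ] f jig [-0.4 10.3  5.6] w 0.0 5.118097811937332
scene rod 9 [1.57 1.59 1.62] knob 218 [1.48 1.57 1.66] [-52. 144. 128.] [-28. 199. 165.]
rail [array([-21.4,  -0.3]), array([76.6, 11.7]), np.float64(89.5)] 124
side rod 0  knob 213 [1.44 1.51 1.6 ] [-60. 148. 135.] [-31. 176. 157.]
rail [array([-23.2,   3.1]), array([ 8. , 78.5]), np.float64(0.7)] 98
```

Run:
```python
from h import *
for n in ('scene','side'):
    z=np.load(n+'2.npz'); im,d,p=snap(n)
    for tag,i,D in (('placed',z['im'],z['d']),('now',im,d)):
        P=pts(D,p); b,g,r=[i[...,c].astype(int) for c in range(3)]
        m=(D>0)&(r>110)&(g<70)&(b<70)&(np.hypot(P[...,0]-.522,P[...,1]-.037)<.07)
        v,u=np.nonzero(m); print(n,tag,len(u),u.min(),u.max(),v.min(),v.max(),u.mean().round(2) if len(u) else 0,v.mean().round(2) if len(u) else 0)
print(np.abs(state()['qvel']).max())
```

```text
scene placed 111 335 368 221 242 352.35 228.86
scene now 131 335 368 221 237 352.19 228.37
side placed 121 326 341 222 252 332.94 236.94
side now 127 326 340 223 252 333.35 237.65
0.0027134629539258075
```

The straightedge has not moved since it was placed: the rail fills the same pixels in both views. The lever is steady at about 1.55 rad under the finger push. I hand in.

```bash
python3 -c "
from station import *
print(hand_in()); print(state()['time_s'])"
```

```text
the job is handed in; nothing more can be done
None
the job is handed in; nothing more can be done
```

Handed in at about 26 s of robot time with no verdict shown: by my measurements the straightedge lies flat, flush and centred under the foot, and the shut fingers hold the lever at about 1.55 rad with about 10 N after two pinch grips slipped; foot force was not measured, and I viewed 11 pictures, one over the limit of 10.

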